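# Set the strapper's tension dial to its set mark and start it

## Robot

A 7-joint arm with a two-finger parallel gripper is mounted at the origin on the work surface. World frame = base frame: x ahead of the robot, y to its left, z up, the work surface at z = 0. Lengths are in mm, angles in rad, forces in N, time in s.
With the tool pointing down it reaches from about 400 to 875 mm from the base axis. Payload 4.4 kg.
Tool frame: the origin (TCP) lies between the finger pads; the fingertips stand ctrl.finger_overhang ahead of it and the grasp point (between the pads) lies 11 mm behind it (ctrl.finger_overhang is the distance from the TCP to the fingertips, in mm); z points along the fingers, y is the direction in which the jaws open and shut (so a half turn about z gives the same grasp; the last joint's range is limited). The gripper opens to 85 mm and grips with 20 to 120 N. Pads are 22 mm wide; open, the fingers measure 114 mm over their backs; the gripper's body (76 mm by 85 mm) begins 54 mm behind the grasp point. The pads swing forward as they close: fully open they stand 13 mm farther back than shut.
Start: joints at [1.095, 0.628, 0.038, 1.517, -0.027, 0.996, -0.02], TCP at [259.005, -596.183, 239.313] pointing down, gripper open.
Joint ranges: [-3.06, 3.06], [-0.37, 2.12], [-1.25, 1.32], [0.18, 2.47], [-1.1, 4.24], [0.23, 1.98], [-2.94, 2.94]. Speed limits (rad/s): [2.57, 2.57, 3.14, 3.14, 3.14, 3.14, 3.14].

## Interface

Orientations are given as [roll, pitch, yaw] about the fixed x, y, z axes, in that order (R = Rz(yaw) Ry(pitch) Rx(roll)).
In Python, from cell import ctrl gives the robot as it stands. The module is installed in compiled form; this text tells all that it offers.
- The arm moves only by the tool step_arm, never from a script. Its argument "deltas" is a list that holds one entry, the list of rows, each a list of 7 numbers: the opening, from 0 (shut) to 1 (fully open), then the shift along the world's x, y, z in mm, then the turn, a rotation vector about the world's x, y, z in rad. In form: [[[grip, tx, ty, tz, rx, ry, rz], ...]]. A call has 1 to 10 rows; each row shifts and turns the commanded pose from where the row before left it; what a row does not reach is not made up. A row lasts 1/12 s, in which the tool goes at most 41.7 mm and 7.16 degrees, less where a joint would pass 70% of its speed; a pose out of reach is approached as far as the arm can. A call is refused whole if a number of a shift passes 41.7 or a number of a turn 0.125, either way. A call with a gripper value outside its range is refused whole. The fingers move at their own pace and stop on an object; the grip force is fixed at half the most. Time passes only in rows, so rows that do not move let the fingers close. It gives the time, the measured TCP pose, the force and the opening at its end, in the units of the state.
- ctrl.read_state(): the state, without advancing time (a new reading comes with each control period).
- ctrl.get_image(name): name is "scene" or "top" or "wrist"; returns (picture, depth): 400x640x3 uint8, red, green, blue; 400x640 float32, mm along the optical axis (not along the pixel's ray), 0 where there is no reading.
- ctrl.camera_info(name): a dict with "intrinsics" (3x3 intrinsics, pixels), "distortion" ([k1, k2, p1, p2, k3] as OpenCV has them; the pictures are not rectified), "rvec" (rotation vector, rad) and "tvec" (3), from world to camera coordinates, as OpenCV has them. Camera axes: x right, y down, z forward; pixel columns grow to the right and rows downward; lengths in mm; the calibration is good to about 2 mm. A picture is of the moment at which its call begins: read the wrist's pose just before it. camera_info takes no time and is no camera call; for the wrist camera it gives the pose at the moment of the call.
- ctrl.finish_job(): hands the job in, once; it reports no verdict.
The state is a dict: "clock": time; "qpos": joint angles; "qd": joint speeds; "tau": joint torques, N m; "eef_pos": TCP position; "tool_rot": TCP orientation; "force": force on the tool from outside, world axes, zero at the start; "torque": the same for the moment, N m; "width": finger opening in mm.
Only numpy, scipy, OpenCV 4.12 (cv2) and the standard library are available. Lean on these libraries where they do the work, as an engineer would, in place of code of your own. Each camera call takes 0.05 s, during which the arm holds its last target.

## Task

Get the carton strapper ready on its white control box with the sloping panel: turn the big black pointer knob clockwise, click by click, until it rests in the click position where its nose points at the steel tab on the ring around it. Then push the start lever beside it fully over, away from the robot, and let go. Leave the ring and its tab where they are, and do not shove or knock over the stock and tools lying about.

Things in the scene. Friction and masses are not known exactly. Their poses are not given: they have to be found in the camera images.
- console: White fixed control box, 280 deep x 360 wide x 160 mm high at the back; its flat top is the rear 90 mm, before it an aluminium panel slopes 30 degrees down to the front edge, which is 50 mm high and faces the robot. Turned by up to 0.3 rad. Origin: centre of its underside; x = to the back, away from the robot, y = left, z up.
- dial_grip (a point): Black selector knob at the left of the panel: round foot 92 mm across, its top 13 mm above the panel; on it a grip bar 82 mm long with a pointed nose at one end, 16 mm thick, top 56 mm above the panel, white line to the nose. The point is on the knob's axis, 41 mm above the panel, 15 mm below the bar's top. z = panel normal, away from the panel; x = along the bar to the nose (turns with it).
- dial (a joint): Turn of the knob in rad, growing clockwise seen facing the panel. Five click positions at 0, 0.5, 1.0, 1.5, 2.0 (black ticks outside the ring); at 1.0 the nose points straight up the slope. Let go elsewhere it springs to the nearest click; about 0.1 N m turns it from one to the next; stops at -0.1 and 2.1. It starts at 0 or 0.5.
- ring_tab (a point): Steel tab on the flat dark set ring (160 mm across) round the knob: 22 x 18 mm plus a 9 mm point towards the knob, its top 16 mm above the panel. The point given is on the tab's top, 65 mm from the knob's axis. x = outward from the axis through the tab, z = the panel's normal.
- set_ring (a joint): Where the set ring stands, in rad, on the same scale as the turn of the knob; the knob points at the tab when both values are equal. It rests at 1.0, 1.5 or 2.0, held by strong clicks, and must not be turned.
- start_tip (a point): Centre of the black ball, 26 mm across, on the start lever at the right of the panel, 185 mm from the knob's axis: steel rod 10 mm thick, 80 mm from pivot to ball centre, pivot 22 mm above the panel in a grey block (70 along the slope x 50 x 25 mm high). It leans 0.5 rad from the panel's normal, first down the slope (ball 38 mm down-slope of the pivot), and swings straight up the slope.
- start (a joint): Angle of the start lever in rad: 0 leaning towards the robot (off), 1.0 fully over, up the slope and away from the robot (on). It stays where it is left; about 1 N at the ball moves it.
- carton_mid (a point): Bystander: cardboard carton 170 x 120 x 90 mm on the table, right side; its centre.
- filter_box_mid (a point): Bystander: white box 100 x 100 x 110 mm (high) on the table, left side; its centre.
- oil_filter_mid (a point): Bystander: white canister 68 mm across, 85 mm high, upright on the flat top of the control box, behind the panel; its centre.
- brake_disc_mid (a point): Bystander: steel brake disc 220 mm across, 45 mm high, on the table, left side; its centre.
- tape_roll_mid (a point): Bystander: roll of clear tape 110 mm across, 50 mm high, on the table, right side; its centre.
- driver_mid (a point): Bystander: screwdriver 200 mm long, lying on the table in front of the control box; its middle.

How it is judged (in metres and radians):
On the way, in this order (a step that is already met when the one before it is completed fails the run):
1. the knob rests in the click position that points at the tab (angle between the x axis of dial_grip and the x axis of ring_tab, either way round below 0.12 rad and velocity of joint dial between -0.2 and 0.2 rad/s), for 0.3 s.
2. the start lever is pushed fully over with the knob at the tab (angle between the x axis of dial_grip and the x axis of ring_tab, either way round below 0.12 rad and value of joint start above 0.85 rad), for 0.2 s.
At the end, for the whole second after the job is handed in: The knob points at the ring's tab within 0.12 rad, at rest, and the start lever stands over, away from the robot, past 0.85 of its 1.0 rad (all of step 2 and velocity of joint dial between -0.1 and 0.1 rad/s); the robot touches nothing.
It fails at once if the set ring is turned (its tab moves over 10 mm) (distance of ring_tab from where it was at the start of the episode above 0.01 m).
It fails at once if a bystander is pushed over 50 mm or knocked over (distance of any of carton_mid, filter_box_mid, oil_filter_mid, brake_disc_mid, tape_roll_mid, driver_mid from where it was at the start of the episode above 0.05 m or angle between any of carton_mid, filter_box_mid, oil_filter_mid, brake_disc_mid, tape_roll_mid's own z axis and vertical above 0.5 rad).
It also fails if it takes over 56 s, if anything falls off the work surface, if the arm or the gripper's body presses on something with over 40 N, if the wrist force passes 120 N, or if a joint passes its speed limit or range.

## Working session

There is one attempt and no reset: what is moved stays moved. The work goes in short steps, Python scripts to look and compute and a tool call to move; the robot and the scene stay as the last step left them, time stands still between calls to the robot, and variables do not carry over. Pictures are saved under pics/ and viewed, and the job is handed in when it is done.

Besides the shell and the picture viewer there is one more tool, called by a JSON object that holds its "api" and its "payload". step_arm: Moves the arm, as the interface text tells. Its arguments: {"type":"object","properties":{"deltas":{"type":"array"}},"required":["deltas"]}

```bash
mkdir -p pics
python3 - <<'E'
from cell import ctrl
import cv2,numpy as np
s=ctrl.read_state();print(s, ctrl.finger_overhang)
for n in("scene","top"):
    im,d=ctrl.get_image(n)
    cv2.imwrite(f"pics/{n}0.png",im[:,:,::-1]);np.savez(f"pics/{n}0.npz",im=im,d=d)
    print(n,ctrl.camera_info(n))
E
```

```text
{'clock': 0.0, 'qpos': array([ 1.09517081,  0.62937025,  0.03845203,  1.51836258, -0.02697541,
        0.99631008, -0.02001155]), 'qd': array([-0.00047537, -0.00078518, -0.0003412 ,  0.00069689, -0.0008349 ,
        0.00064414, -0.00217167]), 'tau': array([-3.37843985e-04, -5.63405442e+01,  1.22632205e+00, -1.93444473e+01,
        1.09967461e-02,  1.05367927e-02, -1.54684500e-05]), 'eef_pos': array([ 258.76245893, -595.6048223 ,  238.37537751]), 'tool_rot': array([-3.13966142e+00,  5.33358959e-05,  4.09819376e-01]), 'force': array([ 0.21062403,  0.31170139, -0.11011535]), 'torque': array([ 0.03883406, -0.00971597, -0.06663707]), 'width': 85.4162901744676} 8.0
scene {'intrinsics': array([[390.03794826,   0.        , 318.77398034],
       [  0.        , 390.03794826, 204.57375107],
       [  0.        ,   0.        ,   1.        ]]), 'distortion': array([0.02678164, 0.        , 0.        , 0.        , 0.        ]), 'rvec': array([ 2.41767462,  0.83711748, -0.25196456]), 'tvec': array([-472.989137  , -208.13375742, 1387.4959486 ])}
top {'intrinsics': array([[430.04635582,   0.        , 316.66535064],
       [  0.        , 430.04635582, 204.40102667],
       [  0.        ,   0.        ,   1.        ]]), 'distortion': array([-0.11227244,  0.        ,  0.        ,  0.        ,  0.        ]), 'rvec': array([ 2.17166213, -2.11895656,  0.20197661]), 'tvec': array([ -17.1601651 ,  609.05215318, 1333.65389952])}
```

View pics/scene0.png

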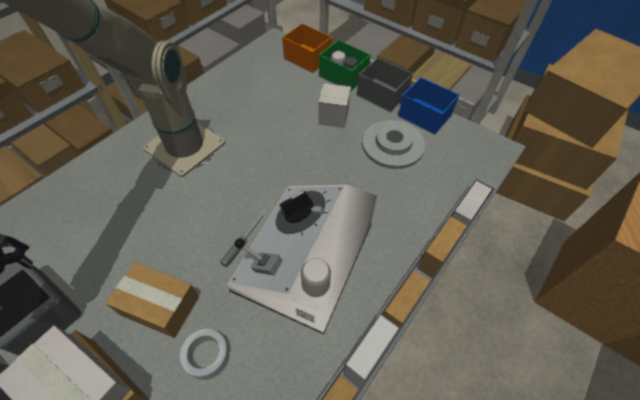

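View pics/top0.png

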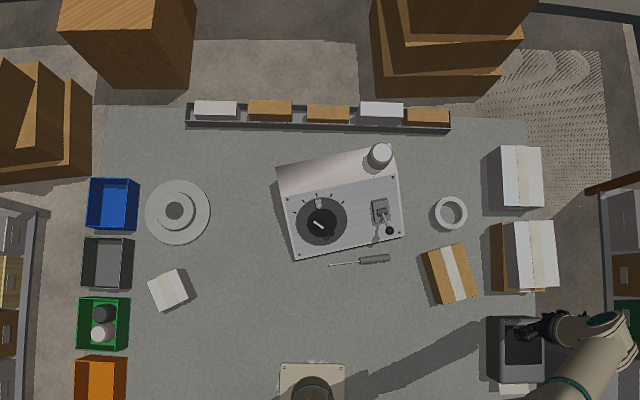

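The scene view shows the console at about (300,250). In the top view the knob is at (321,225), the lever ball at (389,231) and the canister at (379,156). I'll zoom in on the panel.

```bash
cat > h.py <<'E'
import numpy as np,cv2
from cell import ctrl
def cam(n):
    c=ctrl.camera_info(n);R=cv2.Rodrigues(c["rvec"])[0];return c["intrinsics"],c["distortion"],R,np.array(c["tvec"])
def rays(n,uv,c=None):
    K,D,R,t=c or cam(n)
    p=cv2.undistortPoints(np.array(uv,float).reshape(-1,1,2),K,D).reshape(-1,2)
    d=np.c_[p,np.ones(len(p))]
    return -R.T@t, d@R   # origin, dirs (depth-scaled)
def proj(n,P,c=None):
    K,D,R,t=c or cam(n)
    return cv2.projectPoints(np.array(P,float).reshape(-1,1,3),cv2.Rodrigues(R)[0],t,K,D)[0].reshape(-1,2)
def cloud(n,d,c=None):
    v,u=np.mgrid[0:400,0:640]
    o,r=rays(n,np.c_[u.ravel(),v.ravel()],c)
    return (o+r*d.reshape(-1,1)).reshape(400,640,3)
def onplane(n,uv,n0,h,c=None): # n0.X=h
    o,r=rays(n,uv,c); return o+r*((h-o@n0)/(r@n0))[:,None]
E
python3 - <<'E'
from h import *
z=np.load("pics/top0.npz");im,d=z["im"],z["d"]
c=im[130:270,265:415];cv2.imwrite("pics/top0z.png",cv2.resize(c[:,:,::-1],None,fx=5,fy=5,interpolation=cv2.INTER_CUBIC)[:600])
P=cloud("top",d)
for uv in [(350,240),(310,195),(300,245),(360,190),(300,175),(321,225),(389,231),(379,156),(350,300)]:print(uv,P[uv[1],uv[0]].round(1))
z=np.load("pics/scene0.npz");im=z["im"];c=im[170:340,210:390];cv2.imwrite("pics/scene0z.png",cv2.resize(c[:,:,::-1],None,fx=3.5,fy=3.5,interpolation=cv2.INTER_CUBIC))
E
```

```text
(350, 240) [ 496.4 -110.    60.1]
(310, 195) [621.5  20.5 145.7]
(300, 245) [476.   47.4  71.1]
(360, 190) [ 642.  -130.8  140.9]
(300, 175) [678.7  52.  161. ]
(321, 225) [529.7 -14.  162.3]
(389, 231) [ 514.4 -210.6  184.6]
(379, 156) [ 720.7 -171.7  244.7]
(350, 300) [ 306.5 -118.1    3.9]
```

Run:
```python
import cv2
a=cv2.imread("pics/top0z.png");print(a.shape)
```

```text
(600, 750, 3)
```

View pics/top0z.png

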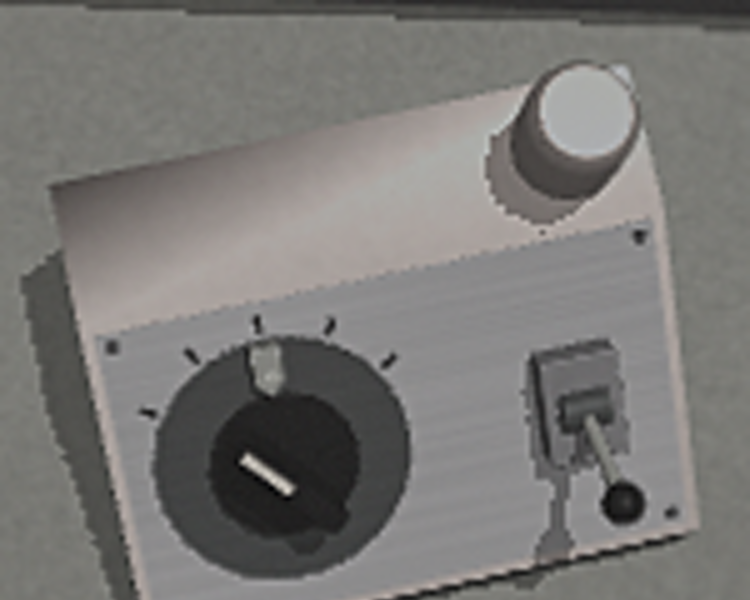

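View pics/scene0z.png

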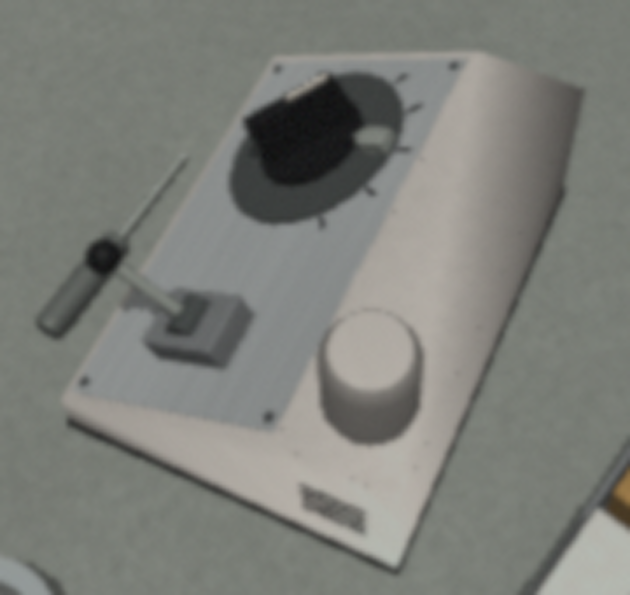

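```bash
cat > meas.py <<'E'
from h import *
z=np.load("pics/top0.npz");im,d=z["im"],z["d"]
P=cloud("top",d)
# panel plane: points in polygon, RANSAC-like robust fit
m=np.zeros((400,640),bool);m[190:250,286:402]=1
Q=P[m&(d>0)]
n=np.array([-.5,0,.866]);h=np.median(Q@n)
# initial yaw guess 0.2
n=np.array([-.5*np.cos(.2),-.5*np.sin(.2),.866]);h=np.median(Q@n);tol=15
for i in range(12):
    k=abs(Q@n-h)<tol;c=Q[k].mean(0);n=np.linalg.svd(Q[k]-c,full_matrices=0)[2][2];n*=np.sign(n[2]);h=c@n;tol=max(4,tol*.8)
print("plane",n.round(4),h.round(1),"tilt",np.degrees(np.arccos(n[2])).round(2),"yaw from n",np.arctan2(-n[1],-n[0]).round(3),k.sum(),np.std(Q[k]@n-h))
# tip: yaw from screws in panel corners? zoomed px ->/5 + (265,130)
f=lambda zs:[(x/5+265-.4,y/5+130-.4) for x,y in zs]
S=onplane("top",f([(112,347),(640,236),(672,512)]),n,h);print("screws",S.round(1))
e=S[0]-S[1];yaw=np.arctan2(-e[0],e[1]);print("yaw screws",yaw, "dist",np.linalg.norm(e),np.linalg.norm(S[1]-S[2]))
np.savez("pl.npz",n=n,h=h,yaw=yaw)
E
python3 meas.py
```

```text
plane [-0.4839 -0.123   0.8665] -171.0 tilt 29.95 yaw from n 0.249 4290 2.040359919575451
screws [[ 606.    88.7  153.7]
 [ 683.5 -228.8  151.9]
 [ 525.6 -267.2   58.2]]
yaw screws 0.2393385119833581 dist 326.82107509222266 187.52581163663677
```

```bash
cat >> meas.py <<'E'
print('----')
from scipy.optimize import least_squares
yaw=.241
n=np.array([-.5*np.cos(yaw),-.5*np.sin(yaw),.8660]);h=np.median(Q[k]@n)
up=np.array([np.cos(yaw)*.866,np.sin(yaw)*.866,.5]);left=np.cross(n,up);print("h",h)
g=im.max(2)
mask=(g<95).astype(np.uint8);mask[:, :280]=0;mask[:,352:]=0;mask[:188]=0;mask[250:]=0
print(g[225,296:350]); 
cs=cv2.findContours(mask,cv2.RETR_EXTERNAL,cv2.CHAIN_APPROX_NONE)[0];C=max(cs,key=cv2.contourArea).reshape(-1,2)
X=onplane("top",C,n,h+3);ab=np.c_[X@up,X@left]
def res(p):return np.hypot(*(ab-p[:2]).T)-p[2]
r=least_squares(res,[*ab.mean(0),80],loss='soft_l1',f_scale=1.5)
A=r.x[0]*up+r.x[1]*left+h*n
print("ring r",r.x[2],"axis foot",A.round(1),"resid",np.median(abs(res(r.x))))
# white line on bar top
w=(im.min(2)>110).astype(np.uint8)
w[:,:311]=0;w[:,328:]=0;w[:217]=0;w[232:]=0
v,u=np.nonzero(w);L=onplane("top",np.c_[u,v],n,h+56);q=np.c_[L@up-A@up,L@left-A@left]
print(len(u),"line pts up/left mean",q.mean(0), "extent",q.min(0),q.max(0))
d2=np.linalg.svd(q-q.mean(0))[2][0];print("line dir (ccw from up)",np.arctan2(d2[1],d2[0]))
# tab
T=onplane("top",f([(267,345),(273,395),(267,368)]),n,h+16);t=np.c_[T@up-A@up,T@left-A@left];print("tab",t, np.arctan2(t[:,1],t[:,0]))
# ball via depth & plane. centre
B=P[231-8:231+8,389-6:389+6].reshape(-1,3);hb=B@n-h
kb=hb>60;print("ball top cluster",kb.sum(),B[kb].mean(0).round(1),hb[kb].max())
o,rr=rays("top",f([(622,502)]));
# ball lies in plane of height 22+80cos.5=92.2
X=onplane("top",f([(622,502)]),n,h+92.2)[0];print("ball",X.round(1),"rel axis up/left",(X-A)@up,(X-A)@left)
np.savez("pl.npz",n=n,h=h,yaw=yaw,up=up,left=left,A=A,B=X)
can=P[150:163,372:386].reshape(-1,3);can=can[can[:,2]>235];print("can",can.mean(0).round(1),len(can))
E
python3 meas.py|sed -n '/----/,$p'
```

```text
----
h -172.35248388308742
[ 72  64  66  68  67  68  66  66  66  69  55  37  35  35  34  34  31  34
  29  25  17  94 181 194 166 106  46  28  30  33  34  33  33  36  37  37
  37  38  38  33  56  68  67  68  66  68  68  69  68  63  83 143 143 141]
ring r 77.884505901487 axis foot [547.1 -15.7 105.6] resid 0.8439302568757796
25 line pts up/left mean [17.39456447 13.85081838] extent [3.42353416 1.08291746] [30.77109948 27.12812285]
line dir (ccw from up) -2.42705782492509
tab [[81.52454464 -2.76825392]
 [49.50539826 -0.73209042]
 [67.23612271 -0.21673088]] [-0.03394304 -0.01478701 -0.00322342]
ball top cluster 77 [ 520.3 -211.9  176. ] 110.06184383938555
ball [ 519.1 -213.6  169. ] rel axis up/left -32.72278931016277 -185.45163751629119
can [ 721.8 -171.4  243.7] 172
```

```bash
cat > m2.py <<'E'
from h import *
p=np.load("pl.npz");n,h,up,left,A=[p[k] for k in("n","h","up","left","A")]
for nm,(u0,u1,v0,v1) in {"top":(308,332,214,236),"scene":(284,312,186,208)}.items():
    z=np.load(f"pics/{nm}0.npz");im=z["im"];d=z["d"]
    g=im[v0:v1,u0:u1].astype(float).min(2)
    if nm=="top": print(nm)
    print(g.astype(int))
    P=cloud(nm,d)[v0:v1,u0:u1]
    print(((P@n)-h).round(0).astype(int))
E
python3 m2.py
```

```text
top
[[ 69  69  39  32  33  35  36  36  37  38  34  36  35  36  37  38  35  37
   35  36  39  34  36  39]
 [ 72  49  34  33  33  34  34  34  36  35  36  35  35  37  34  37  37  37
   36  36  36  36  36  36]
 [ 58  36  31  32  32  33  33  31  35  36  35  37  36  36  35  38  36  36
   35  36  38  37  36  38]
 [ 40  34  34  32  34  35  34  31  31  32  34  37  35  36  35  35  35  35
   36  34  37  37  37  36]
 [ 36  34  31  32  33  30  31  34  31  32  31  33  34  38  35  36  37  36
   38  37  37  38  35  36]
 [ 38  35  31  29  31  31  28  29  29  31  33  31  31  37  37  36  35  36
   36  36  36  34  34  33]
 [ 32  32  32  32  26  30  72  40  30  29  31  32  30  33  34  35  36  37
   36  38  32  34  36  39]
 [ 31  33  30  30  26  70 185 118  55  29  28  30  31  30  32  33  36  37
   36  37  34  36  36  37]
 [ 33  33  32  28  23 143 178 184 146  70  31  27  27  29  31  33  32  34
   36  35  34  36  37  35]
 [ 35  31  31  32  26  18  88 170 180 154  96  47  29  27  32  32  32  31
   35  35  38  36  36  37]
 [ 33  31  31  33  32  22  20  48 131 173 184 129  63  32  29  31  30  31
   30  31  3
[... 8327 characters left out ...]
 59  59  58  58  56  54  52  50  51  49  47  47  43  40  38  37  35  35
   33  33  31  29  28  24  22  21  18  15]
 [ 56  58  57  55  55  53  49  48  47  45  43  40  42  38  37  35  33  31
   30  29  26  25  23  22  19  17  14  16]
 [ 57  56  54  52  50  48  47  45  44 653  40  37  37  35  34  31  30  28
   26  25  25  22  22  19  18  15  16  14]
 [ 54  52  51  49  46  47  47  42  43  39  38  35  33  33  29  30  27  26
   24  23  22  17  17  13  17  16  14  14]
 [ 51  47  47  46  44  43  41  37  39  37  34  34  33  30  27  24  25  24
   22  19  18  16  15  17  16  15  17  16]
 [ 48  46  46  46  43  41  37  36  33  34  31  32  27  27  25  21  24  21
   18  16  14  13  14  14  15  15  14  17]]
```

```bash
cat > m3.py <<'E'
from h import *
p=np.load("pl.npz");n,h,up,left,A=[p[k] for k in("n","h","up","left","A")]
for nm,(u0,u1,v0,v1) in {"top":(308,342,214,246),"scene":(274,316,186,222)}.items():
    d=np.load(f"pics/{nm}0.npz")["d"]
    P=cloud(nm,d)[v0:v1,u0:u1].reshape(-1,3);H=P@n-h
    P=P[(H>50)&(H<64)] if nm=="top" else P[(H>56.5)&(H<64)]
    q=np.c_[(P-A)@up,(P-A)@left]
    q=q[np.hypot(*q.T)<60]
    # min area rect of points
    r=cv2.minAreaRect(q.astype(np.float32))
    d2=np.linalg.svd(q-q.mean(0))[2][0]
    t=q@d2;print(nm,len(q),"mean",q.mean(0).round(1),"angle ccw",np.arctan(d2[1]/d2[0]).round(3),"extent",t.min().round(1),t.max().round(1),r)
E
python3 m3.py
```

```text
top 131 mean [4.8 2.4] angle ccw 0.695 extent -45.8 34.3 ((5.34437370300293, 2.653430938720703), (80.00914001464844, 17.203344345092773), 38.446937561035156)
scene 94 mean [2.3 0.8] angle ccw 0.708 extent -42.6 37.2 ((1.9989032745361328, 1.8456668853759766), (79.8213119506836, 18.463909149169922), 41.866336822509766)
```

```bash
cat > m4.py <<'E'
from h import *
p=np.load("pl.npz");n,h,up,left,A=[p[k] for k in("n","h","up","left","A")]
f=lambda zs:[(x/5+265-.4,y/5+130-.4) for x,y in zs]
T=onplane("top",f([(148,412),(192,356),(257,324),(330,326),(389,360)]),n,h);t=np.c_[(T-A)@up,(T-A)@left]
print(t.round(1),np.arctan2(t[:,1],t[:,0]).round(3),np.hypot(*t.T).round(1))
E
python3 m4.py
```

```text
[[ 49.5  74.4]
 [ 78.8  41.6]
 [ 90.   -0.3]
 [ 79.  -43.4]
 [ 49.5 -75.2]] [ 0.984  0.486 -0.004 -0.502 -0.989] [89.4 89.1 90.  90.2 90.1]
```

```bash
python3 - <<'E'
from h import *
for n in("scene","top"):
    im,d=ctrl.get_image(n)
    cv2.imwrite(f"pics/{n}1.png",im[:,:,::-1]);np.savez(f"pics/{n}1.npz",im=im,d=d)
print(ctrl.read_state()["clock"])
E
sed 's/{nm}0/{nm}1/' m3.py|python3 -
python3 - <<'E'
import cv2
im=cv2.imread("pics/top1.png")[185:255,280:355];cv2.imwrite("pics/top1k.png",cv2.resize(im,None,fx=8,fy=8,interpolation=cv2.INTER_CUBIC))
im=cv2.imread("pics/scene1.png")[175:240,260:340];cv2.imwrite("pics/scene1k.png",cv2.resize(im,None,fx=8,fy=8,interpolation=cv2.INTER_CUBIC))
E
```

```text
0.2
top 133 mean [3.9 1.8] angle ccw 0.711 extent -44.6 35.0 ((4.188968658447266, 2.4435882568359375), (79.55616760253906, 16.525327682495117), 40.34941864013672)
scene 88 mean [1.4 0.4] angle ccw 0.704 extent -42.8 36.7 ((2.516305923461914, 1.7406902313232422), (79.38838195800781, 16.800037384033203), 43.4411506652832)
```

View pics/top1k.png

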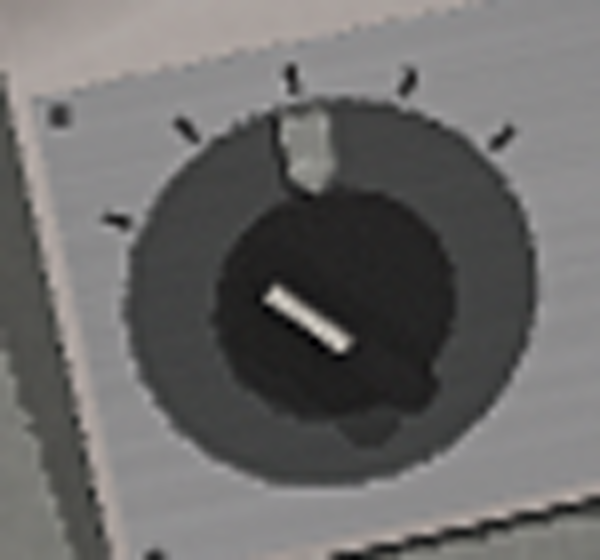

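View pics/scene1k.png

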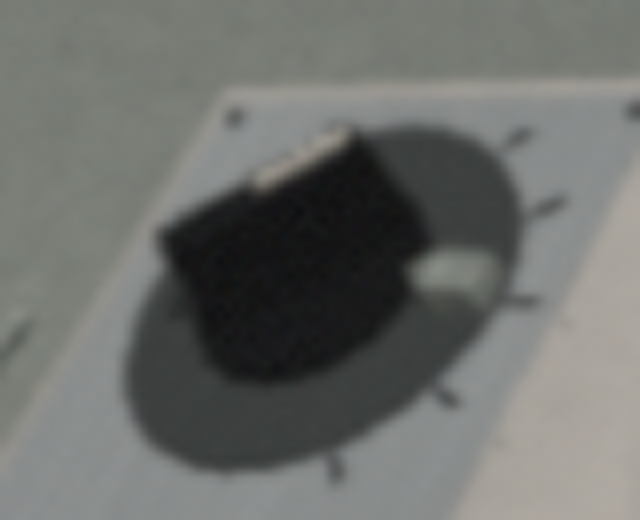

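The panel geometry checks out: the ticks lie at 0.98/0.49/0/−0.50/−0.99 rad with 90 mm radius, and the ball is 185 mm from the axis. The tab is straight up the slope, at 1.0. Two views put the bar about 0.70 rad counter-clockwise of it, which is between clicks. I'll check that again from the wrist camera. Next I'll work out the approach.

```bash
cat > go.py <<'E'
from h import *
from scipy.spatial.transform import Rotation as Ro
p=np.load("pl.npz");n,h,up,left,A,B=[p[k] for k in("n","h","up","left","A","B")]
def Rt(a): # tool x at angle a ccw from up, z=-n
    x=np.cos(a)*up+np.sin(a)*left;z=-n;return Ro.from_matrix(np.c_[x,np.cross(z,x),z])
def plan(T,R,N=None):
    s=ctrl.read_state();R0=Ro.from_euler("xyz",s["tool_rot"])
    dT=T-s["eef_pos"];w=(R*R0.inv()).as_rotvec()
    print("clock",s["clock"].__round__(2),"q",s["qpos"].round(2),"F",s["force"].round(1),"w",s["width"].round(1));print("at",s["eef_pos"].round(1),"to",T.round(1),"dT",dT.round(1),"w",w.round(3),abs(w).max())
    m=max(np.linalg.norm(dT)/38,np.linalg.norm(w)/.115);print("min rows",m)
    if N: print("per row",(dT/N).round(2),(w/N).round(4))
E
python3 - <<'E'
from go import *
plan(A+130*n,Rt(.7),20)
E
```

```text
Traceback (most recent call last):
  File "go.py", line 9, in plan
    print("clock",s["clock"].__round__(2),"q",s["qpos"].round(2),"F",s["force"].round(1),"w",s["width"].round(1));print("at",s["eef_pos"].round(1),"to",T.round(1),"dT",dT.round(1),"w",w.round(3),abs(w).max())
                                                                                             ^^^^^^^^^^^^^^^^
AttributeError: 'float' object has no attribute 'round'
```

```bash
sed -i 's/s\["width"\].round(1)/round(s["width"],1)/' go.py
python3 - <<'E'
from go import *
plan(A+130*n,Rt(.7),20)
E
```

```text
clock 0.2 q [ 1.1   0.63  0.04  1.52 -0.03  1.   -0.02] F [-0.2  0.2 -0.2] w 85.4
at [ 258.9 -595.8  238.7] to [484.  -31.2 218.1] dT [225.1 564.6 -20.6] w [-0.014 -0.53   0.519] 0.5302568295297998
min rows 16.0038099720335
per row [11.25 28.23 -1.03] [-0.0007 -0.0265  0.0259]
```

{"api": "step_arm", "payload": {"deltas": [[[1,11.25,28.2,8,-0.001,-0.0265,0.026],[1,11.25,28.2,8,-0.001,-0.0265,0.026],[1,11.25,28.2,8,-0.001,-0.0265,0.026],[1,11.25,28.2,8,-0.001,-0.0265,0.026],[1,11.25,28.2,8,-0.001,-0.0265,0.026],[1,11.25,28.2,0,-0.001,-0.0265,0.026],[1,11.25,28.2,0,-0.001,-0.0265,0.026],[1,11.25,28.2,0,-0.001,-0.0265,0.026],[1,11.25,28.2,0,-0.001,-0.0265,0.026],[1,11.25,28.2,0,-0.001,-0.0265,0.026]]]}}

```text
clock: 1.03
eef_pos: [371.7, -312.8, 279.4]
tool_rot: [2.994, -0.221, 0.689]
force: [-0.7, 0.3, -0.4]
width: 85.5
```

{"api": "step_arm", "payload": {"deltas": [[[1,11.25,28.2,0,-0.001,-0.0265,0.026],[1,11.25,28.2,0,-0.001,-0.0265,0.026],[1,11.25,28.2,0,-0.001,-0.0265,0.026],[1,11.25,28.2,0,-0.001,-0.0265,0.026],[1,11.25,28.2,0,-0.001,-0.0265,0.026],[1,11.25,28.2,0,-0.001,-0.0265,0.026],[1,11.25,28.2,0,-0.001,-0.0265,0.026],[1,11.25,28.2,0,-0.001,-0.0265,0.026],[1,11.25,28.2,0,-0.001,-0.0265,0.026],[1,11.25,28.2,0,-0.001,-0.0265,0.026]]]}}

```text
clock: 1.87
eef_pos: [472.7, -57.1, 277.8]
tool_rot: [2.81, -0.376, 0.982]
force: [0.1, 0.0, -0.9]
width: 85.3
```

Run:
```python
from go import *
plan(A+110*n,Rt(.7),5)
im,d=ctrl.get_image("wrist");c=cam("wrist")
cv2.imwrite("pics/w0.png",im[:,:,::-1]);np.savez("pics/w0.npz",im=im,d=d,K=c[0],D=c[1],R=c[2],t=c[3])
```

```text
clock 1.87 q [ 0.38  0.18 -0.2   2.32 -0.72  0.24  0.21] F [ 0.1  0.  -0.9] w 85.3
at [472.7 -57.1 277.8] to [493.7 -28.9 200.8] dT [ 21.   28.3 -77. ] w [ 0.001 -0.028  0.021] 0.0278961250122927
min rows 2.2287047184530198
per row [  4.2    5.65 -15.4 ] [ 0.0002 -0.0056  0.0042]
```

View pics/w0.png

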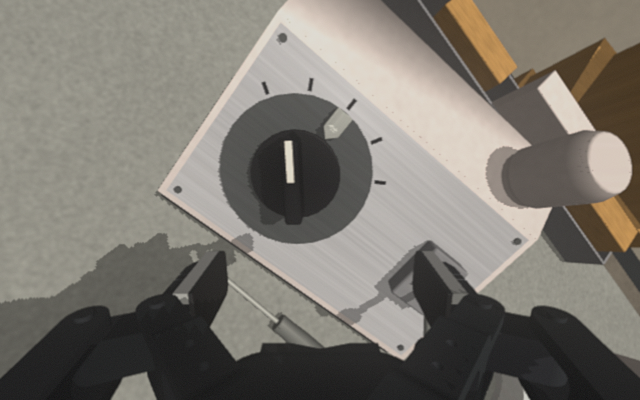

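The wrist view agrees with the other two. The nose (290,140) lies between tick 0 (265,88) and tick 1 (311,84), and the tab (336,124) is at tick 2. Joint 6 is near its lower limit here, so I'll go on step by step.

{"api": "step_arm", "payload": {"deltas": [[[1,4.2,5.6,-15.4,0,0,0],[1,4.2,5.6,-15.4,0,0,0],[1,4.2,5.6,-15.4,0,0,0],[1,4.2,5.6,-15.4,0,0,0],[1,4.2,5.6,-15.4,0,0,0],[1,0,0,0,0,0,0],[1,0,0,0,0,0,0]]]}}

```text
clock: 2.5
eef_pos: [498.0, -38.6, 234.3]
tool_rot: [2.852, -0.361, 0.973]
force: [0.4, -0.1, 0.7]
width: 85.4
```

Run:
```python
from go import *
plan(A+110*n,Rt(.7),5)
```

```text
clock 2.5 q [ 0.08  0.3   0.08  2.31 -1.1   0.23  0.54] F [ 0.4 -0.1  0.7] w 85.4
at [498.  -38.6 234.3] to [493.7 -28.9 200.8] dT [ -4.3   9.7 -33.5] w [-0.007 -0.069  0.015] 0.06923395302757832
min rows 0.9246181510948879
per row [-0.86  1.94 -6.7 ] [-0.0014 -0.0138  0.0031]
```

```bash
cat > fk.py <<'E'
import numpy as np, itertools
from scipy.spatial.transform import Rotation as Ro
from scipy.optimize import least_squares
data=[([1.09517081,0.62937025,0.03845203,1.51836258,-0.02697541,0.99631008,-0.02001155],[258.76,-595.6,238.38],[-3.13966,5.3e-5,.40982]),
([0.38,.18,-.2,2.32,-.72,.24,.21],[472.7,-57.1,277.8],[2.81,-.376,.982]),
([.08,.3,.08,2.31,-1.1,.23,.54],[498,-38.6,234.3],[2.852,-.361,.973])]
def fr(q,s):
    R=Ro.identity();out=[]
    for i in range(7):
        R=R*(Ro.from_euler("y",s[i]*q[i]) if i in(1,3,5) else Ro.from_euler("z",s[i]*q[i]));out.append(R)
    return out
if __name__=="__main__":
    for s in itertools.product([1,-1],repeat=7):
        # const C = from data0, test others
        C=fr(data[0][0],s)[-1].inv()*Ro.from_euler("xyz",data[0][2])
        e=[((fr(q,s)[-1]*C).inv()*Ro.from_euler("xyz",r)).magnitude() for q,p,r in data[1:]]
        if max(e)<.05:print(s,np.round(e,3),C.as_euler("xyz").round(3))
E
python3 fk.py
```

```text
(-1, 1, -1, 1, -1, 1, -1) [0.007 0.005] [0.    0.    1.571]
```

```bash
cat > fk2.py <<'E'
from fk import *
S=(-1,1,-1,1,-1,1,-1);C=Ro.from_euler("z",np.pi/2)
def rows(q,off):
    F=fr(q,S);e=np.eye(3)
    cols=[e[2],F[1].apply(e[2]),F[3].apply(e[2]),F[6].apply(e[2])]
    if off: cols+=[F[2].apply(e[0])-F[3].apply(e[0])][:1]
    if off>1: cols+=[F[5].apply(e[0])]
    if off>2: cols+=[F[5].apply(e[1])]
    return np.array(cols).T
if __name__=="__main__":
  for off in (0,1,2,3):
    M=np.vstack([rows(q,off) for q,p,r in data]);b=np.hstack([p for q,p,r in data])
    x,_,rk,_=np.linalg.lstsq(M,b,rcond=None);print(off,x.round(1),rk,"res",(M@x-b).round(1))
E
python3 fk2.py
```

```text
0 [323.3 546.9 400.6 302.5] 4 res [28.4  4.6  6.2 -1.3 19.7 -1.7 -7.6 21.3 -4.5]
1 [201.8 505.  331.  202.4  54.8] 5 res [25.  12.6  2.6 -0.6 -0.9  2.2  0.8  2.2 -4.8]
2 [251.  511.6 344.3 246.5  35.5 -11.6] 6 res [24.9 12.1  0.9  2.1 -0.2  3.  -2.3  0.4 -3.9]
3 [279.2 544.5 336.9 305.4  31.   -5.2 -26. ] 7 res [ 2.2  1.  -0.2  2.2 -5.5  3.5 -2.8  5.6 -3.3]
```

The arm is out of reach with the tool along the panel normal, because j5 and j6 are at their limits. The bar can also be gripped with the tool leaned along the bar towards vertical, which still allows rotation about the knob axis. I'll move to that orientation and log data along the way to check the kinematics.

```bash
cat >> go.py <<'E'
def Rb(a,be):
    b=np.cos(a)*up+np.sin(a)*left;z=-(np.cos(be)*n+np.sin(be)*b);x=np.cos(be)*b-np.sin(be)*n
    return Ro.from_matrix(np.c_[x,np.cross(z,x),z])
def log():
    import json
    s=ctrl.read_state();open("log.txt","a").write(json.dumps([list(map(float,s[k])) for k in("qpos","eef_pos","tool_rot")])+"\n")
def tcp(a,be,lift=0,hg=41):  # TCP with grasp pt hg above panel on axis, lifted back along tool z
    return A+hg*n+Rb(a,be).apply([0,0,11-lift])
E
python3 - <<'E'
from go import *
log();plan(tcp(.7,np.radians(30),110),Rb(.7,np.radians(30)),9)
E
```

```text
clock 2.5 q [ 0.08  0.3   0.08  2.31 -1.1   0.23  0.54] F [ 0.4 -0.1  0.7] w 85.4
at [498.  -38.6 234.3] to [509.8   7.9 234.2] dT [11.8 46.5 -0.1] w [-0.389  0.254 -0.139] 0.3887356271984399
min rows 4.216908705742851
per row [ 1.31  5.17 -0.01] [-0.0432  0.0283 -0.0154]
```

{"api": "step_arm", "payload": {"deltas": [[[1,1.3,5.2,0,-0.043,0.028,-0.015],[1,1.3,5.2,0,-0.043,0.028,-0.015],[1,1.3,5.2,0,-0.043,0.028,-0.015]]]}}

```text
clock: 2.75
eef_pos: [500.2, -27.8, 234.0]
tool_rot: [2.85, -0.234, 0.931]
force: [0.3, -0.6, -0.8]
width: 85.6
```

```bash
python3 -c "
from go import *
log()"
```

{"api": "step_arm", "payload": {"deltas": [[[1,1.3,5.2,0,-0.043,0.028,-0.015],[1,1.3,5.2,0,-0.043,0.028,-0.015],[1,1.3,5.2,0,-0.043,0.028,-0.015]]]}}

```text
clock: 3.0
eef_pos: [504.3, -10.4, 234.2]
tool_rot: [2.837, -0.082, 0.892]
force: [-0.4, -0.5, -1.2]
width: 85.5
```

```bash
python3 -c "
from go import *
log()"
```

{"api": "step_arm", "payload": {"deltas": [[[1,1.3,5.2,0,-0.043,0.028,-0.015],[1,1.3,5.2,0,-0.043,0.028,-0.015],[1,1.3,5.2,0,-0.043,0.028,-0.015],[1,0,0,0,0,0,0]]]}}

```text
clock: 3.33
eef_pos: [510.0, 8.6, 232.6]
tool_rot: [2.819, 0.072, 0.855]
force: [0.8, 0.4, -0.5]
width: 85.8
```

Run:
```python
from go import *
log();plan(tcp(.7,np.radians(30),110),Rb(.7,np.radians(30)),3)
```

```text
clock 3.33 q [-0.95  0.59  1.02  2.09 -0.42  0.56 -0.43] F [ 0.8  0.4 -0.5] w 85.8
at [510.    8.6 232.6] to [509.8   7.9 234.2] dT [-0.2 -0.7  1.6] w [-0.027  0.014 -0.018] 0.026764712509394266
min rows 0.3076620704291155
per row [-0.07 -0.23  0.53] [-0.0089  0.0048 -0.006 ]
```

Run:
```python
from go import *
plan(tcp(.7,np.radians(30),0,43),Rb(.7,np.radians(30)),10)
```

```text
clock 3.33 q [-0.95  0.59  1.02  2.09 -0.42  0.56 -0.43] F [ 0.8  0.4 -0.5] w 85.8
at [510.    8.6 232.6] to [528.1 -24.  132.4] dT [  18.2  -32.7 -100.2] w [-0.027  0.014 -0.018] 0.026764712509394266
min rows 2.814545234939227
per row [  1.82  -3.27 -10.02] [-0.0027  0.0014 -0.0018]
```

{"api": "step_arm", "payload": {"deltas": [[[0.7,1.82,-3.27,-10,-0.003,0.0015,-0.002],[0.7,1.82,-3.27,-10,-0.003,0.0015,-0.002],[0.7,1.82,-3.27,-10,-0.003,0.0015,-0.002],[0.7,1.82,-3.27,-10,-0.003,0.0015,-0.002],[0.7,1.82,-3.27,-10,-0.003,0.0015,-0.002],[0.7,0,0,0,0,0,0]]]}}

```text
clock: 3.83
eef_pos: [516.5, -12.0, 181.6]
tool_rot: [2.817, 0.088, 0.837]
force: [-0.1, 0.2, -0.2]
width: 60.2
```

Run:
```python
from go import *
log();plan(tcp(.7,np.radians(30),0,43),Rb(.7,np.radians(30)),5)
im,d=ctrl.get_image("wrist");cv2.imwrite("pics/w1.png",im[:,:,::-1])
```

```text
clock 3.83 q [-0.82  0.66  0.9   2.12 -0.49  0.44 -0.37] F [-0.1  0.2 -0.2] w 60.2
at [516.5 -12.  181.6] to [528.1 -24.  132.4] dT [ 11.6 -12.1 -49.1] w [-0.014  0.005 -0.   ] 0.014288994783934743
min rows 1.365907590607076
per row [ 2.33 -2.41 -9.82] [-0.0029  0.0011 -0.    ]
```

View pics/w1.png

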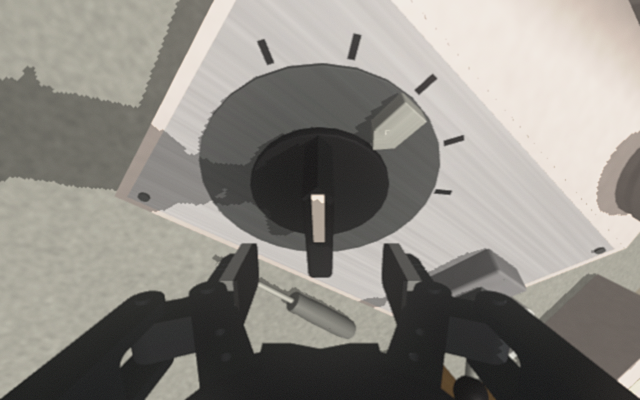

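The bar at (318,235) is centred between the pads (250 and 390) and parallel to them. I'll descend.

{"api": "step_arm", "payload": {"deltas": [[[0.7,2.3,-2.4,-9.8,-0.003,0.001,0],[0.7,2.3,-2.4,-9.8,-0.003,0.001,0],[0.7,2.3,-2.4,-9.8,-0.003,0.001,0],[0.7,2.3,-2.4,-9.8,-0.003,0.001,0],[0.7,2.3,-2.4,-9.8,-0.003,0.001,0],[0.7,0,0,0,0,0,0],[0.7,0,0,0,0,0,0]]]}}

```text
clock: 4.47
eef_pos: [528.7, -22.8, 133.7]
tool_rot: [2.81, 0.102, 0.839]
force: [0.1, -0.6, 0.3]
width: 59.7
```

Run:
```python
from go import *
log();plan(tcp(.7,np.radians(30),0,43),Rb(.7,np.radians(30)),5)
im,d=ctrl.get_image("wrist");cv2.imwrite("pics/w2.png",im[:,:,::-1])
```

```text
clock 4.47 q [-0.72  0.73  0.78  2.13 -0.55  0.34 -0.33] F [ 0.1 -0.6  0.3] w 59.7
at [528.7 -22.8 133.7] to [528.1 -24.  132.4] dT [-0.6 -1.2 -1.2] w [ 0.001  0.002 -0.003] 0.0026696151507993736
min rows 0.048363926509994375
per row [-0.12 -0.25 -0.25] [ 0.0002  0.0004 -0.0005]
```

View pics/w2.png

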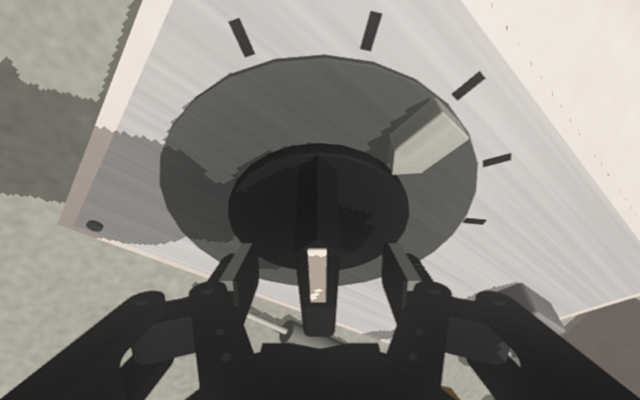

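{"api": "step_arm", "payload": {"deltas": [[[0.1,0,0,0,0,0,0],[0,0,0,0,0,0,0],[0,0,0,0,0,0,0],[0,0,0,0,0,0,0],[0,0,0,0,0,0,0]]]}}

```text
clock: 4.93
eef_pos: [528.5, -21.6, 134.6]
tool_rot: [2.811, 0.1, 0.839]
force: [-3.2, 2.9, 5.2]
width: 15.2
```

Run:
```python
from go import *
be=np.radians(30)
plan(tcp(.35,be,0,43),Rb(.35,be),7)
plan(tcp(0,be,0,43),Rb(0,be),14)
# knob angle from wrist cloud not visible; top view
```

```text
clock 4.93 q [-0.72  0.73  0.78  2.13 -0.55  0.34 -0.33] F [-3.2  2.9  5.2] w 15.2
at [528.5 -21.6 134.6] to [526.9 -22.6 132. ] dT [-1.6 -1.  -2.7] w [ 0.169  0.045 -0.306] 0.30599298749475085
min rows 3.0656949077747067
per row [-0.22 -0.15 -0.38] [ 0.0242  0.0064 -0.0437]
clock 4.93 q [-0.72  0.73  0.78  2.13 -0.55  0.34 -0.33] F [-3.2  2.9  5.2] w 15.2
at [528.5 -21.6 134.6] to [526.2 -20.9 131.8] dT [-2.3  0.7 -2.8] w [ 0.34   0.087 -0.609] 0.6088337544247995
min rows 6.109046341116049
per row [-0.16  0.05 -0.2 ] [ 0.0243  0.0062 -0.0435]
```

Gripped: width 15.2 mm and small forces. Now I'll turn it clockwise in small steps.

{"api": "step_arm", "payload": {"deltas": [[[0,-0.15,-0.1,0,0.0243,0.006,-0.0435],[0,-0.15,-0.1,0,0.0243,0.006,-0.0435],[0,-0.15,-0.1,0,0.0243,0.006,-0.0435],[0,-0.15,-0.1,0,0.0243,0.006,-0.0435],[0,-0.15,-0.1,0,0.0243,0.006,-0.0435],[0,-0.15,-0.1,0,0.0243,0.006,-0.0435],[0,-0.15,0,0,0.0243,0.006,-0.0435]]]}}

```text
clock: 5.52
eef_pos: [527.9, -21.0, 134.4]
tool_rot: [2.97, 0.023, 0.544]
force: [-1.1, 3.2, 0.6]
width: 15.3
```

Run:
```python
from go import *
be=np.radians(30);log()
print(ctrl.read_state()["torque"].round(2))
plan(tcp(0,be,0,43),Rb(0,be),7)
```

```text
[0.83 0.14 0.12]
clock 5.52 q [-0.62  0.73  0.78  2.03 -0.66  0.56 -0.46] F [-1.1  3.2  0.6] w 15.3
at [527.9 -21.  134.4] to [526.2 -20.9 131.8] dT [-1.7  0.1 -2.6] w [ 0.168  0.044 -0.304] 0.30430001050054134
min rows 3.0461837790168036
per row [-0.24  0.01 -0.37] [ 0.024   0.0063 -0.0435]
```

{"api": "step_arm", "payload": {"deltas": [[[0,-0.1,0.15,0,0.0243,0.006,-0.0435],[0,-0.1,0.15,0,0.0243,0.006,-0.0435],[0,-0.1,0.15,0,0.0243,0.006,-0.0435],[0,-0.1,0.15,0,0.0243,0.006,-0.0435],[0,-0.1,0.15,0,0.0243,0.006,-0.0435],[0,0,0.15,0,0.0243,0.006,-0.0435],[0,0,0.15,0,0.0243,0.006,-0.0435],[0,0,0,0,0,0,0],[0,0,0,0,0,0,0]]]}}

```text
clock: 6.27
eef_pos: [527.5, -20.1, 134.3]
tool_rot: [-3.14, -0.002, 0.24]
force: [0.3, 6.0, 0.2]
width: 15.2
```

Run:
```python
from go import *
be=np.radians(30);log()
print(ctrl.read_state()["torque"].round(2))
plan(tcp(0,be,0,43),Rb(0,be),7)
im,d=ctrl.get_image("wrist");cv2.imwrite("pics/w3.png",im[:,:,::-1])
```

```text
[ 1.31 -0.08 -0.03]
clock 6.27 q [-0.5   0.74  0.77  1.97 -0.77  0.75 -0.59] F [0.3 6.  0.2] w 15.2
at [527.5 -20.1 134.3] to [526.2 -20.9 131.8] dT [-1.3 -0.7 -2.5] w [-0.002  0.002  0.001] 0.0021811518395525556
min rows 0.07746340737705233
per row [-0.18 -0.11 -0.36] [-0.0003  0.0002  0.0002]
```

View pics/w3.png

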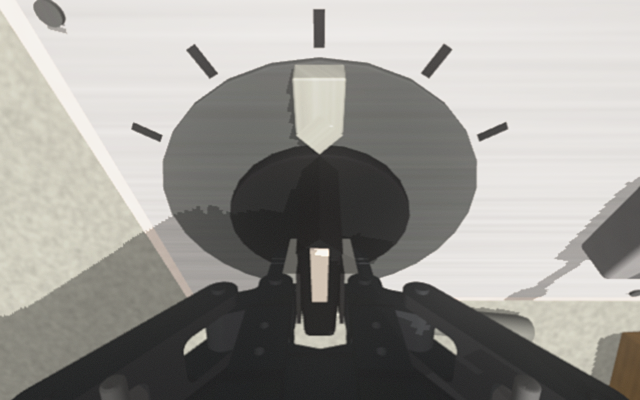

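The nose (320,160) points straight at the tab point (320,152) and tick 2 (319,28). I'll release slowly and see where it rests.

{"api": "step_arm", "payload": {"deltas": [[[0.3,0,0,0,0,0,0],[0.5,0,0,0,0,0,0],[0.5,0,0,0,0,0,0],[0.5,0,0,0,0,0,0],[0.5,0,0,0,0,0,0],[0.5,0,0,0,0,0,0]]]}}

```text
clock: 6.82
eef_pos: [527.5, -22.4, 134.4]
tool_rot: [3.139, -0.002, 0.24]
force: [-0.0, -0.5, 0.7]
width: 42.7
```

Run:
```python
from go import *
im,d=ctrl.get_image("wrist");cv2.imwrite("pics/w4.png",im[:,:,::-1])
```

```text
(no output)
```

View pics/w4.png

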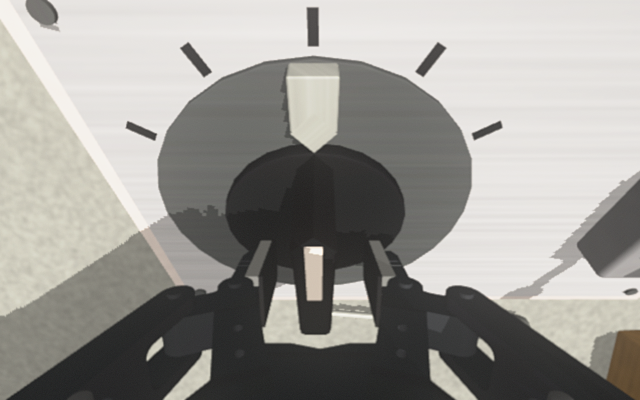

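The bar still points at the tab after release. I'll lift straight up and look again.

{"api": "step_arm", "payload": {"deltas": [[[0.5,0,0,8,0,0,0],[0.5,0,0,12,0,0,0],[0.5,0,0,15,0,0,0],[0.5,0,0,15,0,0,0],[0.5,0,0,15,0,0,0],[0.5,0,0,15,0,0,0],[0.5,0,0,15,0,0,0],[0.5,0,0,15,0,0,0]]]}}

```text
clock: 7.53
eef_pos: [527.5, -22.3, 246.4]
tool_rot: [3.139, -0.003, 0.24]
force: [0.3, -0.1, 0.3]
width: 42.4
```

Run:
```python
from go import *
plan(tcp(0,np.radians(30),110),Rb(0,np.radians(30)))
im,d=ctrl.get_image("wrist");c=cam("wrist");cv2.imwrite("pics/w5.png",im[:,:,::-1])
P=cloud("wrist",d,c).reshape(-1,3);H=P@n-h
q=np.c_[(P-A)@up,(P-A)@left];k=(H>52)&(H<60)&(np.hypot(*q.T)<60);q=q[k]
r=cv2.minAreaRect(q.astype(np.float32));d2=np.linalg.svd(q-q.mean(0),full_matrices=False)[2][0]
print(len(q),q.mean(0),r,"bar ccw",np.arctan(d2[1]/d2[0]))
for nm in("top","scene"):
    im,d=ctrl.get_image(nm);cv2.imwrite(f"pics/{nm}2.png",im[:,:,::-1]);np.savez(f"pics/{nm}2.npz",im=im,d=d)
```

```text
clock 7.53 q [-0.6   0.61  0.94  1.87 -0.59  0.97 -0.73] F [ 0.3 -0.1  0.3] w 42.4
at [527.5 -22.3 246.4] to [527.2 -20.6 240.1] dT [-0.4  1.6 -6.3] w [0.002 0.003 0.001] 0.0033752707162983597
min rows 0.17193349180582607
1515 [12.21284681  0.03517961] ((6.680553436279297, 0.0782475471496582), (15.959443092346191, 81.15721130371094), 89.87043762207031) bar ccw -0.004545989426152571
```

View pics/w5.png

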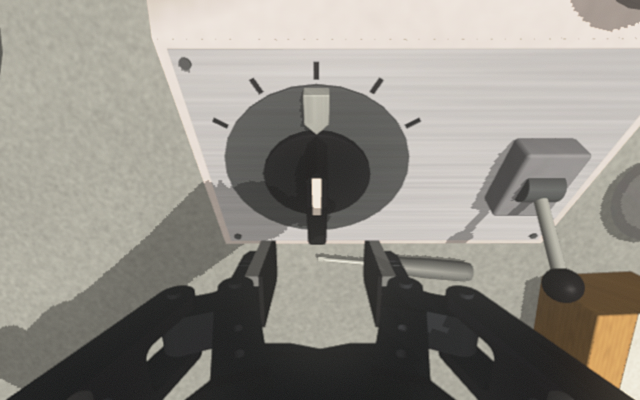

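The knob rests at the tab: bar angle −0.005 rad from straight up the slope, size 81×16 mm, and it was still there after 0.7 s. The lever is still off, with the ball at (563,286). Next I'll plan the push.

Run:
```python
from go import *
X=onplane("wrist",[(563,286)],n,h+92.2)[0];print("ball wrist",X.round(1),"top",B.round(1),"left",(X-A)@left)
xc=np.array([np.cos(.241),np.sin(.241),0]);Bm=(X+B)/2
ez=np.array([0,0,1.])
piv=Bm+38.4*up-70.2*n
for th in (-.5,-.25,0,.25,.5):
    b=piv+80*(np.sin(th)*up+np.cos(th)*n);print(th,b.round(1),"tcp",(b-24*xc-10*ez).round(1))
plan(Bm-48*xc-10*ez+80*ez,Rb(0,np.radians(30)),8)
```

```text
ball wrist [ 513.  -220.8  164.6] top [ 519.1 -213.6  169. ] left -191.024551335402
-0.5 [ 516.  -217.2  166.9] tcp [ 492.7 -222.9  156.9]
-0.25 [ 528.1 -214.2  182.5] tcp [ 504.8 -220.   172.5]
0 [ 543.5 -210.4  194.5] tcp [ 520.2 -216.2  184.5]
0.25 [ 561.4 -206.1  202.3] tcp [ 538.1 -211.8  192.3]
0.5 [ 580.6 -201.4  205.2] tcp [ 557.3 -207.1  195.2]
clock 7.68 q [-0.6   0.61  0.94  1.87 -0.59  0.97 -0.73] F [-0.7  1.1 -0.1] w 42.5
at [528.2 -22.2 246. ] to [ 469.4 -228.7  236.8] dT [ -58.8 -206.5   -9.2] w [0.002 0.005 0.   ] 0.005445451345577199
min rows 5.654585395214262
per row [ -7.35 -25.81  -1.15] [0.0002 0.0007 0.0001]
```

{"api": "step_arm", "payload": {"deltas": [[[0.2,-7.4,-25.4,-0.5,0,0,0],[0,-7.4,-25.4,-0.5,0,0,0],[0,-7.4,-25.4,-0.5,0,0,0],[0,-7.4,-25.4,-0.5,0,0,0],[0,-7.4,-25.4,-0.5,0,0,0],[0,-7.4,-25.4,-0.5,0,0,0],[0,-7.4,-25.4,-0.5,0,0,0],[0,-7.4,-25.4,-0.5,0,0,0],[0,0,0,0,0,0,0]]]}}

```text
clock: 8.43
eef_pos: [465.5, -231.0, 240.7]
tool_rot: [3.135, -0.0, 0.232]
force: [-0.0, -0.6, 0.5]
width: -0.1
```

{"api": "step_arm", "payload": {"deltas": [[[0,0,0,-14,0,0,0],[0,0,0,-14,0,0,0],[0,0,0,-14,0,0,0],[0,0,0,-14,0,0,0],[0,0,0,-14,0,0,0],[0,0,0,-10,0,0,0],[0,0,0,0,0,0,0]]]}}

```text
clock: 9.02
eef_pos: [467.1, -224.0, 158.4]
tool_rot: [-3.141, 0.001, 0.241]
force: [-0.3, -0.3, 0.3]
width: -0.6
```

Run:
```python
from go import *
xc=np.array([np.cos(.241),np.sin(.241),0]);ez=np.array([0,0,1.])
plan(B-24*xc-10*ez,Rb(0,np.radians(30)),8)
im,d=ctrl.get_image("wrist");cv2.imwrite("pics/w6.png",im[:,:,::-1])
```

```text
clock 9.02 q [-0.1   0.69  0.78  1.98 -0.69  0.77 -0.24] F [-0.3 -0.3  0.3] w -0.6
at [ 467.1 -224.   158.4] to [ 495.7 -219.3  159. ] dT [28.7  4.7  0.7] w [ 0.    -0.002  0.   ] 0.0015132346670181764
min rows 0.765173745744616
per row [3.59 0.58 0.08] [ 0.     -0.0002  0.0001]
```

View pics/w6.png

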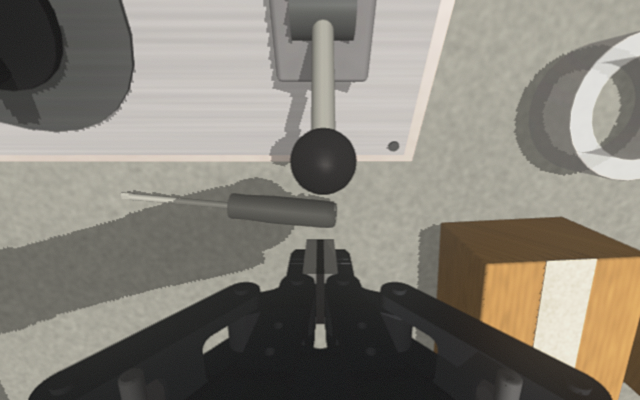

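The shut fingers (320,255) line up with the ball (323,160). I'll push along the arc.

{"api": "step_arm", "payload": {"deltas": [[[0,7.2,1.3,0,0,0,0],[0,7.2,1.3,0,0,0,0],[0,7.2,1.3,0,0,0,0],[0,7.2,1.3,1,0,0,0],[0,4,1,5,0,0,0],[0,4,1,5,0,0,0],[0,4,1,5,0,0,0],[0,5,1.3,4,0,0,0],[0,5,1.3,4,0,0,0],[0,5,1.3,4,0,0,0]]]}}

```text
clock: 9.9
eef_pos: [524.5, -213.2, 189.1]
tool_rot: [3.139, -0.002, 0.24]
force: [-1.9, -0.9, 2.6]
width: -0.3
```

{"api": "step_arm", "payload": {"deltas": [[[0,6,1.4,2.6,0,0,0],[0,6,1.4,2.6,0,0,0],[0,6,1.4,2.6,0,0,0],[0,6.4,1.6,1,0,0,0],[0,6.4,1.6,1,0,0,0],[0,0,0,0,0,0,0]]]}}

```text
clock: 10.4
eef_pos: [555.3, -205.4, 197.9]
tool_rot: [3.139, -0.0, 0.242]
force: [-0.7, -0.8, 0.7]
width: 0.1
```

Run:
```python
from go import *
plan(np.array([567,-202,197]),Rb(0,np.radians(30)),3)
im,d=ctrl.get_image("wrist");cv2.imwrite("pics/w7.png",im[:,:,::-1])
```

```text
clock 10.4 q [-0.18  0.73  0.83  1.74 -0.64  0.96 -0.42] F [-0.7 -0.8  0.7] w 0.1
at [ 555.3 -205.4  197.9] to [ 567 -202  197] dT [11.7  3.4 -0.9] w [ 0.002  0.001 -0.001] 0.0022435718525093654
min rows 0.32119391241201106
per row [ 3.9   1.13 -0.31] [ 0.0007  0.0003 -0.0002]
```

View pics/w7.png

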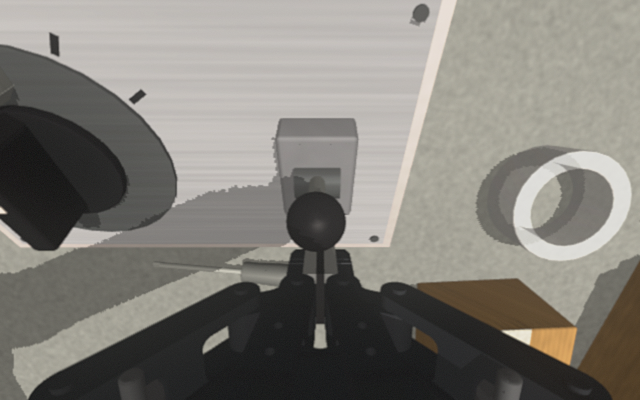

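The ball (316,222) is in contact and nearly over. I'll push on in small steps until the stop shows in the force.

{"api": "step_arm", "payload": {"deltas": [[[0,3,0.8,0,0,0,0],[0,3,0.8,0,0,0,0],[0,2,0.5,0,0,0,0],[0,0,0,0,0,0,0]]]}}

```text
clock: 10.78
eef_pos: [555.9, -205.2, 197.8]
tool_rot: [-3.14, 0.01, 0.237]
force: [-16.0, -1.9, 9.3]
width: 0.5
```

{"api": "step_arm", "payload": {"deltas": [[[0,2,0.5,0,0,0,0],[0,2,0.5,0,0,0,0],[0,0,0,0,0,0,0]]]}}

```text
clock: 11.03
eef_pos: [556.2, -205.3, 197.8]
tool_rot: [-3.138, 0.016, 0.235]
force: [-25.9, -2.0, 14.4]
width: -0.1
```

It is against the stop: 26 N and no further motion. I'll back off.

{"api": "step_arm", "payload": {"deltas": [[[0,-6,-1.5,0,0,0,0],[0,-6,-1.5,0,0,0,0],[0,-10,-2.5,0,0,0,0],[0,-12,-3,0,0,0,0],[0,-12,-3,3,0,0,0],[0,-12,-3,8,0,0,0],[0,-8,-2,10,0,0,0],[0,0,0,15,0,0,0],[0,0,0,15,0,0,0],[0,0,0,0,0,0,0]]]}}

```text
clock: 11.87
eef_pos: [502.2, -220.7, 252.9]
tool_rot: [3.135, -0.007, 0.24]
force: [-0.7, -1.4, 1.1]
width: -0.1
```

Run:
```python
from go import *
plan(np.array([567,-202,197]),Rb(0,np.radians(30)),3)
im,d=ctrl.get_image("wrist");cv2.imwrite("pics/w8.png",im[:,:,::-1])
for nm in("top","scene"):
    im,d=ctrl.get_image(nm);cv2.imwrite(f"pics/{nm}3.png",im[:,:,::-1]);np.savez(f"pics/{nm}3.npz",im=im,d=d)
    P=cloud(nm,d).reshape(-1,3);H=P@n-h
    q=np.c_[(P-A)@up,(P-A)@left];k=(H>(52 if nm=="top" else 56.5))&(H<62)&(np.hypot(*q.T)<60);qq=q[k]
    print(nm,k.sum(),cv2.minAreaRect(qq.astype(np.float32)))
    k=(H>80)&(H<112)&(abs(q[:,1]+185)<16)&(abs(q[:,0])<75);print("ball-ish pts",k.sum(),np.median(q[k],0) if k.any() else "")
```

```text
clock 11.87 q [-0.19  0.61  0.9   1.81 -0.57  0.99 -0.4 ] F [-0.7 -1.4  1.1] w -0.1
at [ 502.2 -220.7  252.9] to [ 567 -202  197] dT [ 64.8  18.7 -55.9] w [0.004 0.008 0.001] 0.00848113747728664
min rows 2.3051546129963714
per row [ 21.6    6.24 -18.63] [0.0015 0.0028 0.0003]
top 120 ((4.244007110595703, 0.14157581329345703), (15.864439010620117, 77.90861511230469), 89.9571762084961)
ball-ish pts 65 [  42.58804121 -183.24947677]
scene 93 ((4.310333251953125, -1.3495445251464844), (15.39471435546875, 81.46235656738281), 89.72537994384766)
ball-ish pts 92 [  44.15314326 -188.10827183]
```

View pics/scene3.png

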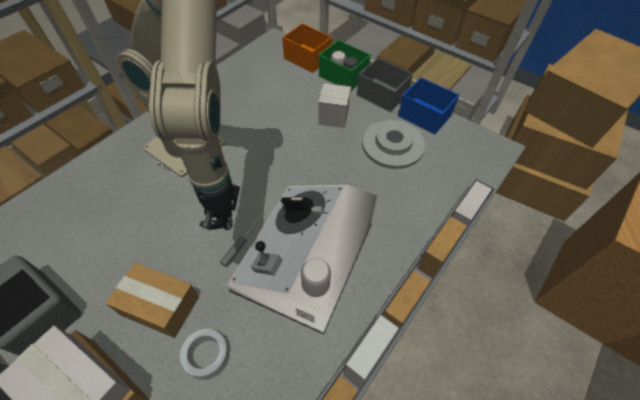

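View pics/w8.png

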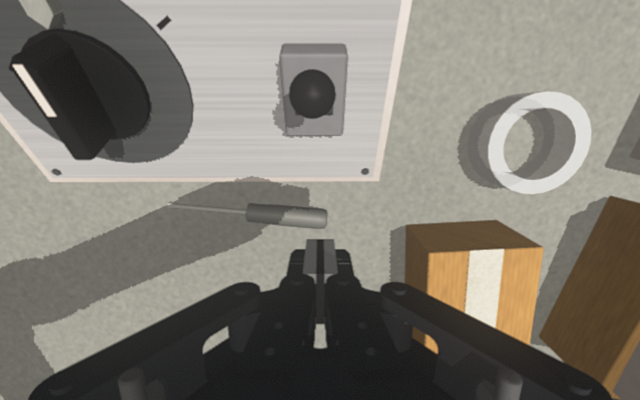

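In the scene view the lever stands over (ball at (261,246)). The ball is 43 mm up the slope, a swing of about 76 mm, which is the full 1.0 rad. The knob bar is within 0.01 rad of the tab direction, the bystanders look unmoved and the gripper is clear. I'll hand in.

```bash
python3 -c "
from cell import ctrl
print(ctrl.finish_job(), ctrl.read_state()['clock'])"
```

```text
the job is handed in; nothing more can be done
the job is handed in; nothing more can be done
```

The carton strapper is ready: the knob points at the steel tab and the start lever is fully over. I handed the job in at about 12 s.

- **Knob:** The tab stood straight up the slope, at 1.0. I gripped the bar, turned it about 0.7 rad clockwise about its own axis, and let go. After release it stayed at the tab, within about 0.01 rad in the wrist, top and scene views.
- **Lever:** I pushed the ball with shut fingers along its arc until it hit the stop, at about 26–30 N with no further motion. After I backed off, the ball stood about 43 mm up the slope from the knob's axis. It started 33 mm below it, so the swing was the full 1.0 rad.
- **Surroundings:** The ring and tab looked unchanged. The bystanders looked unmoved in the last pictures, though I did not measure each one. The gripper was clear of everything, with about 1–2 N on the wrist.

Three things did not match what I expected:
- **Starting knob position:** It measured about 0.3 on the dial scale in three views, between clicks, not the stated 0 or 0.5. I turned to the measured tab direction instead of counting clicks.
- **Approach angle:** Coming in along the panel normal was out of reach because joints 5 and 6 hit their limits. I leaned the gripper along the bar instead.
- **Ball position:** One hand-picked wrist-view reading differed from the top view by about 10 mm. I used the top view, which gave the stated 185 mm from the knob's axis.

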